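# Fit the dough blade to the food processor

## Task

Get the food processor ready for dough: swing its lid clamp up until it stands about upright, then take the two-armed dough blade (not the round whipping disc), lower it over the drive shaft in the bowl, turn it until its splines mesh and push it fully home. The sprung seal under the blade lifts it again if you let go, so finish with the gripper still on the blade, pressing it down fully home, with the clamp still up; leave the whipping disc and the coffee jar where they stand.

Things in the scene. Friction and masses are not known exactly. Their poses are not given: they have to be found in the camera images.
- processor: white food processor, fixed. Origin on the bench under the drive shaft's axis, z up. Motor tower (160 x 130 mm, 190 mm high, hinge cheeks to 226 mm) on its +y side, near face 103 mm from the shaft axis. Clear work bowl, open on top, round the shaft: inside radius 80 mm, floor at z = 68 mm, rim at 176 mm, handle on its -x side (to 135 mm from the axis)
- lid_clamp (a joint): lid clamp: aluminium bar hinged on the motor tower; 0 rad is down, level across the bowl over the shaft; grows as its free end rises; 1.57 upright, 1.75 its stop. Stiff (0.16 N m of friction): stays where it is left. 16 mm wide (along the processor's x), 11 mm thick, reaching 132 mm from the hinge axis; under its last 26 mm a rubber foot as wide, 13 mm deep
- clamp_hinge (a point): point on the clamp's hinge axis, above the processor's axis by 212 mm and 120 mm towards its +y; the hinge axis runs along the processor's x
- clamp_grip (a point): point in the middle of the clamp bar, 85 mm from the hinge axis, on the plain stretch of the bar where it can be pinched across its 16 mm width from above; moves with the clamp
- shaft_tip (a point): top end of the steel drive shaft, on its axis, 158 mm above the bench. Shaft 14 mm thick, tapering to 7 mm in its top 11 mm. Round its foot four spline ribs form a cross 32 mm across, each rib 7 mm thick, 18 mm high from the bowl floor, along this point's x and y axes. The shaft, with this point, can turn about the vertical but drags (0.2 N m)
- seat (a point): point on the shaft axis, 4 mm above the bowl floor (72 mm above the bench): where the middle of the blade's underside is when it is fully home. Keeps the processor's orientation
- seal (a joint): the sprung seal, a black ring 46 mm in diameter round the foot of the shaft; value in m, 0 when up, its top then 6 mm above the seat; grows as it is pressed down, about 0.006 with the blade fully home. It pushes up with 4 N at 0 and about 9 N at 0.006, more than the blade's weight
- blade_center (a point): middle of the loose white plastic dough blade (0.11 to 0.23 kg), on its axis, 59 mm above its underside; z up the axis, x along its arms. 118 mm tall, standing upright on the bench: knob on top, 30 mm stem, at the bottom a 46 mm skirt and two straight blunt arms reaching 65 mm each side along x, 9 mm thick, 3 to 29 mm above the underside
- blade_knob (a point): middle of the blade's round grip knob, 34 mm in diameter and 32 mm high, 102 mm above its underside, on its axis
- blade_foot (a point): middle of the blade's underside, mouth of its bore. The 17 mm bore takes the shaft and ends 86 mm up. Four teeth inside the skirt, at 45 degrees to the arms: it meshes, within about 8 degrees, when the arms lie along either pair of the shaft's ribs (every 90 degrees). Out of mesh it stops 14 mm above home, teeth on ribs; in mesh it goes home, the last 6 mm against the seal
- disc_center (a point): middle of the loose white whipping disc, 59 mm above its underside: same knob, stem and height as the blade but a round disc 100 mm across at its foot instead of arms; stands upright; not wanted, to be left
- coffee_jar: loose coffee jar standing on the bench, 80 mm across, 120 mm tall, origin under its centre; to be left
Things that resemble listed ones, but are neither listed nor needed, are in the scene too. What is shaped like the part that bears blade_center but purple or red is not meant.

How it is judged (in metres and radians):
On the way, in this order (a step that is already met when the one before it is completed fails the run):
1. the lid clamp has been swung up (value of joint lid_clamp above 1.2 rad), for 0.2 s.
2. the dough blade is over the shaft, inside the bowl (horizontal distance between blade_center and seat below 0.005 m and z of blade_center in the frame of seat below 0.11 m), for 0.1 s.
At the end, for the whole second after the job is handed in: Dough blade upright on the shaft (centred within 5 mm, tilt under 0.08 rad), held still within 3 mm of fully home, the seal pressed down over 3.5 mm; the fingers still on it with over 2 N; lid clamp above 1.2 rad; disc and jar not shoved over 40 mm (z of blade_center in the frame of seat below 0.062 m and horizontal distance between blade_center and seat below 0.005 m and angle between blade_center's own z axis and vertical below 0.08 rad and value of joint seal above 0.0035 m and contact force between the fingers and dough_blade above 2 N and linear speed of dough_blade below 0.02 m/s and value of joint lid_clamp above 1.2 rad); the arm keeps its last pose, push and grip.
It fails at once if the whipping disc or the coffee jar is shoved more than 40 mm (distance of any of disc_center, coffee_jar from where it was at the start of the episode above 0.04 m).
It also fails if it takes over 64 s, if anything falls off the work surface, if the arm or the gripper's body presses on something with over 40 N, if the wrist force passes 120 N, or if a joint passes its speed limit or range.

## Robot

A 6-joint arm with a two-finger parallel gripper is mounted at the origin on the work surface. World frame = base frame: x ahead of the robot, y to its left, z up, the work surface at z = 0. Lengths are in m, angles in degrees, forces in N, time in s.
With the tool pointing down it reaches from about 0.35 to 0.725 m from the base axis. Payload 4.3 kg.
Tool frame: the origin (TCP) lies midway between the tips of the shut fingers; the grasp point (between the pads) lies 19 mm behind it; z points along the fingers, y is the line along which they close (so a half turn about z gives the same grasp; the last joint's range is limited). The gripper opens to 85 mm and grips with 20 to 120 N. Pads are 22 mm wide; open, the fingers measure 114 mm over their backs; the gripper's body (76 mm by 85 mm) begins 54 mm behind the grasp point. The pads swing forward as they close: fully open they stand 13 mm farther back than shut.
Start: joints at [62.493, 21.618, 4.641, 73.018, 0, 83.68], TCP at [0.208, 0.536, 0.231] pointing down, gripper open.
Joint ranges: [-156.06, 156.06], [-48.1, 94.91], [-58.44, 69.94], [-101.28, 121.22], [-78.64, 73.56], [-180, 180]. Speed limits (degrees/s): [147.25, 147.25, 180, 180, 180, 180].

## Interface

Orientations are given as a 3x3 rotation matrix whose columns are the frame's x, y, z axes.
In Python, from bench import manip gives the robot as it stands. Calls block until the motion is done:
- manip.movep(position, orientation): joint-space move of the TCP to a pose.
- manip.line_to(position, rot=None, v=0.15, until_force=None): straight line of the TCP; rot=None keeps the orientation; v is the mean speed in m/s. With until_force (N) it stops when the force on the tool has changed by that much, and returns True; else False.
- manip.move_joints(angles): joint-space move.
- manip.command_gripper(opening): opening from 0.0 (shut) to 1.0 (fully open); the grip force is fixed at half the most; returns when the fingers have stopped.
- manip.hold(seconds).
- manip.ik(position, orientation): joint angles nearest the present ones, or None.
- manip.get_image(name): name is "side" or "top"; returns the picture (480x640x3 uint8, blue, green, red); there is no depth.
- manip.camera_params(name): a dict with "K" (3x3 intrinsics, pixels), "rvec" (rotation vector, rad) and "tvec" (3), from world to camera coordinates, as OpenCV has them. Camera axes: x right, y down, z forward; pixel columns grow to the right and rows downward; lengths in m; the calibration is good to about 2 mm. A picture is of the moment at which its call begins. camera_params takes no time and is no camera call.
A pose or a line that the arm cannot do raises manip.MotionError and nothing moves.
- manip.finish_job(): hands the job in; it is judged then, once.
Readings, each from a call of its own:
- manip.get_time_s(): time.
- manip.get_q(): joint angles.
- manip.get_qd(): joint speeds.
- manip.get_joint_torque(): joint torques, N m.
- manip.get_tool_pos(): TCP position.
- manip.get_tcp_rot(): TCP orientation.
- manip.get_ft_force(): force on the tool from outside, world axes, zero at the start.
- manip.get_torque(): the same for the moment, N m.
- manip.get_gripper_width(): opening from 0.0 (shut) to 1.0 (fully open).
- manip.get_grasp_force(): force on a finger pad.
Only numpy, scipy, OpenCV 4.12 (cv2) and the standard library are available. Lean on these libraries where they do the work, as an engineer would, in place of code of your own. Each camera call takes 0.05 s, during which the arm holds its last target. There are 200 camera calls.

## Working session

There is one attempt and no reset: what is moved stays moved. The work goes in short steps, each a Python script; the robot and the scene stay as the last script left them, time stands still between calls to the robot, and variables do not carry over. Pictures are saved under pics/ and viewed, at most 10 in all, crops included, and the job is handed in when it is done.

```bash
mkdir -p pics
cat > h.py <<'E'
import numpy as np, cv2
from bench import manip
def cam(n):
    p=manip.camera_params(n);R=cv2.Rodrigues(np.array(p['rvec'],float))[0];t=np.array(p['tvec'],float).ravel()
    return np.array(p['K'],float),R,t
def proj(n,P):
    K,R,t=cam(n);q=(R@np.atleast_2d(P).T).T+t;q=(K@q.T).T;return q[:,:2]/q[:,2:]
def ray(n,uv):
    K,R,t=cam(n);d=R.T@np.linalg.solve(K,[uv[0],uv[1],1.]);return -R.T@t,d/np.linalg.norm(d)
def onz(n,uv,z):
    c,d=ray(n,uv);return c+d*(z-c[2])/d[2]
def tri(uv1,uv2,n1='side',n2='top'):
    c1,d1=ray(n1,uv1);c2,d2=ray(n2,uv2)
    s=np.linalg.lstsq(np.c_[d1,-d2],c2-c1,rcond=None)[0];a=c1+s[0]*d1;b=c2+s[1]*d2
    return (a+b)/2,np.linalg.norm(a-b)
def snap(n,f):
    im=manip.get_image(n);cv2.imwrite('pics/'+f,im);return im
E
python3 - <<'E'
from h import *
for n in('side','top'):
    snap(n,n+'0.png');K,R,t=cam(n);print(n,K.round(1).tolist(),(-R.T@t).round(3),R[2].round(3))
E
```

```text
side [[508.0, 0.0, 321.8], [0.0, 508.0, 233.6], [0.0, 0.0, 1.0]] [ 0.195 -0.908  0.884] [ 0.213  0.725 -0.655]
top [[616.5, 0.0, 320.3], [0.0, 616.5, 236.6], [0.0, 0.0, 1.0]] [ 0.233 -0.09   1.442] [ 0.154  0.001 -0.988]
```

View pics/side0.png

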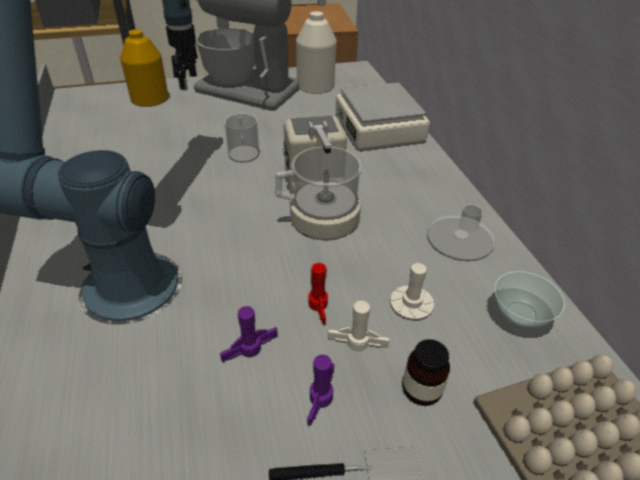

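View pics/top0.png

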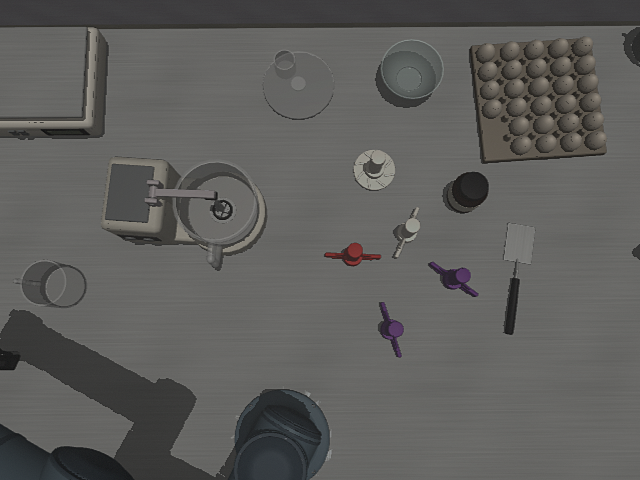

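The two views show these candidates for the blade:

| Object | Side pixel | Top pixel |
|---|---|---|
| White two-armed blade | (359,330) | (409,231) |
| White disc | (413,290) | (375,168) |
| Red blade | (318,290) | (353,255) |
| Purple blade | (248,335) | (391,328) |
| Purple blade | (321,385) | (458,278) |

I choose the white two-armed one. The processor is at top (215,205), with the clamp running from (153,193) to (215,196). Next is a close crop of both.

Run:
```python
from h import *
t=cv2.imread('pics/top0.png');s=cv2.imread('pics/side0.png')
r=lambda im,x,y,w,h,k:cv2.resize(im[y:y+h,x:x+w],None,fx=k,fy=k,interpolation=cv2.INTER_CUBIC)
a=r(t,95,145,200,150,4);b=r(t,380,195,66,75,4);c=r(s,320,290,80,75,4)
cv2.imwrite('pics/c1.png',a)
cv2.imwrite('pics/c2.png',np.hstack([b,c,r(s,270,100,110,150,2)]))
# white masks near the blade
for n,im,(x,y,w,h) in(('top',t,(385,200,45,65)),('side',s,(322,295,72,60))):
    g=im[y:y+h,x:x+w].min(2);m=(g>130).astype(np.uint8)
    k,l,st,ce=cv2.connectedComponentsWithStats(m);i=1+st[1:,4].argmax();print(n,st[i][:4]+[x,y,0,0],st[i][4],ce[i]+[x,y])
```

```text
top [406 218  14  14] 154 [412.48701299 224.8961039 ]
side [322 295  72  60] 2921 [359.12735365 321.61622732]
```

View pics/c1.png

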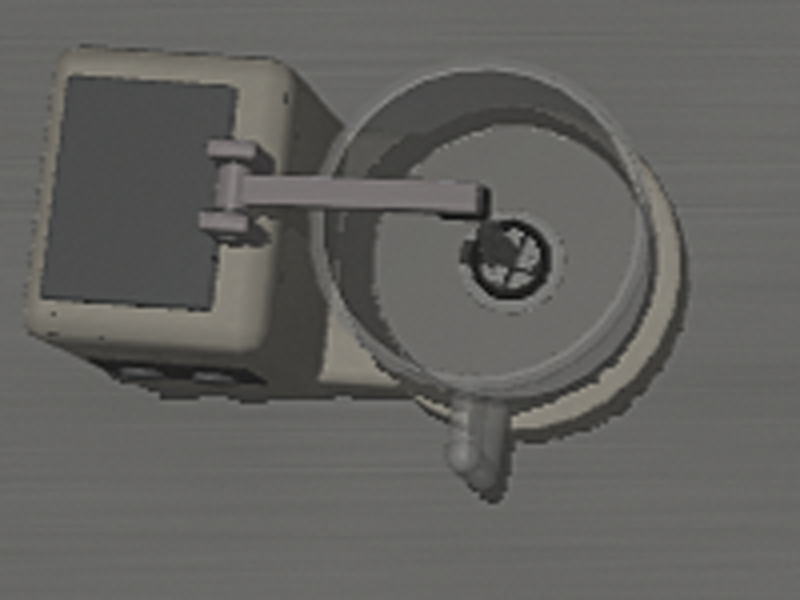

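View pics/c2.png

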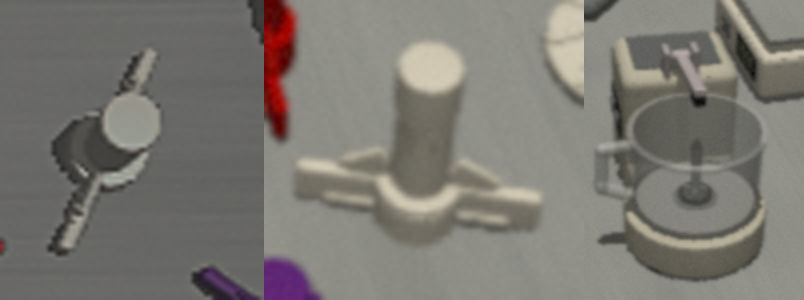

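The crop confirms a white blade with two straight arms. In the top view its knob top is at (412.8,225.8) and its arm ends are at (417,208.3) and (396.2,256.8). The hinge is at (152.5,192.5), the clamp end at (217,194) and the seal ring centre at (222.8,209.8).

Run:
```python
from h import *
np.set_printoptions(precision=4,suppress=True)
k=onz('top',(412.8,225.8),.118);print('knob',k,tri((361.8,306.8),(412.8,225.8)))
a=onz('top',(417,208.3),.029);b=onz('top',(396.2,256.8),.029);print('arms',a,b,np.linalg.norm(a-b),np.degrees(np.arctan2(*(a-b)[1::-1])),'mid',(a+b)/2)
s=onz('top',(222.8,209.8),.077);h=onz('top',(152.5,192.5),.212);e=onz('top',(217,193.5),.2175)
print('seal',s,'hinge',h,'clampend',e,np.linalg.norm((h-s)[:2]),np.linalg.norm((h-e)[:2]))
print('yaw of +y',np.degrees(np.arctan2(*(h-s)[1::-1])),np.degrees(np.arctan2(*(h-e)[1::-1])))
print('shaft tip tri',onz('side',(326,171),.158),'ringside',onz('side',(325.5,196),.076))
# rim in top: circle
for n,pts in (('rim',[(95+315/4,145+225/4),(95+650/4,145+225/4),(95+485/4,145+65/4),(95+485/4,145+390/4)]),):
    P=np.array([onz('top',p,.176) for p in pts]);print(n,P)
```

```text
knob [ 0.4619 -0.2912  0.118 ] (array([ 0.4628, -0.2916,  0.1162]), np.float64(0.0010509214861165776))
arms [ 0.5188 -0.3156  0.029 ] [ 0.405  -0.2644  0.029 ] 0.12481916068868974 -24.25091065638928 mid [ 0.4619 -0.29    0.029 ]
seal [0.5078 0.1302 0.077 ] hinge [0.5173 0.2527 0.212 ] clampend [0.5133 0.1199 0.2175] 0.12287743199376149 0.1328141521607681
yaw of +y 85.54465217644712 88.26946470013036
shaft tip tri [0.5062 0.1266 0.158 ] ringside [0.508  0.1301 0.076 ]
rim [[0.5066 0.2174 0.176 ]
 [0.5058 0.0418 0.176 ]
 [0.5928 0.1301 0.176 ]
 [0.4188 0.1264 0.176 ]]
```

The seal from both views and the rim centre agree: the axis is at about (0.507, 0.130), with +y at about 87°. The knob height from both views is 0.116, against 0.118 expected. Next I check that the arm can reach the clamp arc.

```bash
cat >> h.py <<'E'
AX=np.array([.507,.1300]);PSI=np.radians(-3.0)   # processor x axis yaw
X=np.array([np.cos(PSI),np.sin(PSI),0]);Y=np.array([-np.sin(PSI),np.cos(PSI),0]);Z=np.array([0,0,1.])
H=np.array([*(AX+.12*Y[:2]),.212])
def clamp_pose(th,tilt,r=.085,sgn=1):
    "tool pose with grasp point on the bar at angle th, approach tilted by tilt towards +y"
    p=H+r*(-Y*np.cos(th)+Z*np.sin(th))
    z=-Z*np.cos(tilt)+Y*np.sin(tilt);y=sgn*X;x=np.cross(y,z)
    return p+.019*z,np.c_[x,y,z]
E
python3 - <<'E'
from h import *
d=np.radians
for sgn in(1,-1):
  for t0 in(0,20,30,40):
    print(sgn,t0,[(None if q is None else np.round(q).astype(int).tolist()) for q in (manip.ik(*clamp_pose(d(a),d(t0-a),sgn=sgn)) for a in(0,30,60,86))])
E
```

```text
1 0 [[11, 18, -7, 66, 0, 104], [26, 31, 13, 88, -26, 123], None, None]
1 20 [[0, 15, -13, 61, 20, 93], [17, 21, 3, 76, -9, 111], [32, 40, 28, 104, -32, 132], None]
1 30 [[-5, 16, -16, 60, 30, 88], [12, 17, -1, 72, 0, 105], [28, 33, 22, 95, -25, 125], None]
1 40 [[-10, 18, -17, 61, 40, 81], [7, 15, -5, 69, 10, 100], [25, 28, 16, 88, -18, 119], [36, 49, 43, 116, -34, 139]]
-1 0 [[11, 18, -7, 66, 0, -76], [26, 31, 13, 88, -26, -57], None, None]
-1 20 [[0, 15, -13, 61, 20, -87], [17, 21, 3, 76, -9, -69], [32, 40, 28, 104, -32, -48], None]
-1 30 [[-5, 16, -16, 60, 30, -92], [12, 17, -1, 72, 0, -75], [28, 33, 22, 95, -25, -55], None]
-1 40 [[-10, 18, -17, 61, 40, -99], [7, 15, -5, 69, 10, -80], [25, 28, 16, 88, -18, -61], [36, 49, 43, 116, -34, -41]]
```

Run:
```python
from h import *
d=np.radians
p=manip.get_tool_pos();manip.line_to([p[0],p[1],.40],v=.3)
P,R=clamp_pose(0,d(40));manip.movep(P-R[:,2]*.13,R)
manip.line_to(P-R[:,2]*.06,v=.25)
print(manip.get_time_s(),manip.get_tool_pos(),P-R[:,2]*.06)
im=snap('top','t1.png');im2=snap('side','s1.png')
r=lambda im,x,y,w,h,k:cv2.resize(im[y:y+h,x:x+w],None,fx=k,fy=k,interpolation=cv2.INTER_CUBIC)
cv2.imwrite('pics/c3.png',np.hstack([r(im,100,120,200,150,2),r(im2,240,60,200,150,2)]))
```

```text
3.2333 [0.5067113  0.13964274 0.24373026] [0.50745248 0.13863386 0.24340782]
```

View pics/c3.png

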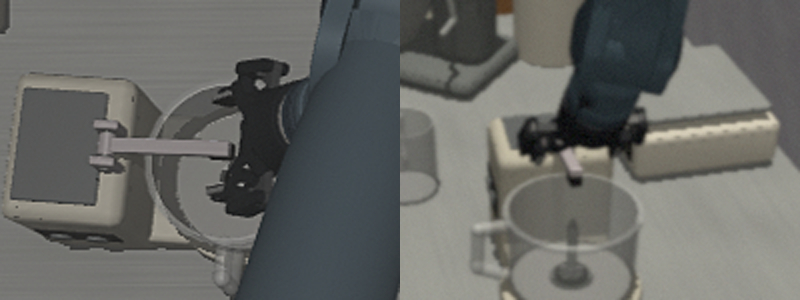

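The side and top crops show the bar between the open fingers. It is about 4 mm off to +x of my model, so I shift by that, pinch, and swing the clamp.

Run:
```python
from h import *
d=np.radians
O=X*.004
P,R=clamp_pose(0,d(40));P=P+O
print(manip.line_to(P,rot=R,v=.12,until_force=15),(manip.get_tool_pos()-P).round(4))
manip.command_gripper(0.0)
print('w',manip.get_gripper_width(),manip.get_grasp_force(),manip.get_ft_force().round(1) if hasattr(manip.get_ft_force(),'round') else manip.get_ft_force())
for a in range(6,85,6):
    P,R=clamp_pose(d(a),d(40-a));P=P+O
    try: manip.line_to(P,rot=R,v=.12)
    except manip.MotionError as e: print(a,e);break
    if a%12==0: print(a,np.round(manip.get_ft_force(),1),manip.get_gripper_width())
print(manip.get_time_s(),np.round(manip.get_tool_pos(),4))
snap('side','s2.png')
```

```text
False [ 0.0005 -0.0004  0.0007]
w 0.17816357061942412 55.01184382374049 [-3.8 -2.5  1.5]
12 [-5.6 -5.8  4.4] 0.1771181355251898
24 [-4.8 -5.3  6.2] 0.1781316580780695
36 [-4.6 -5.4  7.3] 0.17444349836752776
48 [-2.4 -4.6  9.4] 0.17363615016104023
60 [-1.2 -3.  12.2] 0.17442829857840753
72 [ 1.8 -2.4  5.1] 0.17296488942787416
84 [ 4.8 -6.7  0.3] 0.1750999986369839
8.25 [0.5177 0.2276 0.2819]
```

View pics/s2.png

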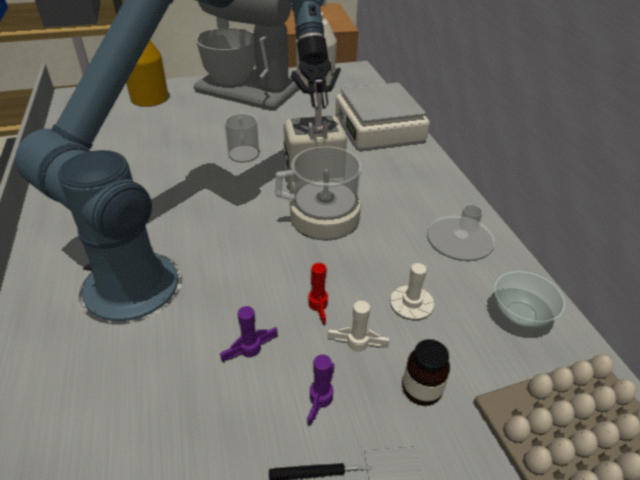

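The side view shows the clamp pinched upright above the tower, at about (318,105). I release it, rise, go above the blade and look again.

```bash
python3 - <<'E'
from h import *
d=np.radians
manip.command_gripper(1.0)
P,R=clamp_pose(d(84),d(-44))
ok=False
for dz,dy,t in((.09,.02,-44),(.09,0,-30),(.07,0,-44),(.09,0,-15),(.05,0,-40)):
    try:
        _,R2=clamp_pose(0,d(t));manip.line_to(manip.get_tool_pos()+np.array([0,dy,dz]),rot=R2,v=.2);ok=True;print(dz,dy,t);break
    except manip.MotionError as e: print(dz,dy,t,e)
def down(yaw):
    a=d(yaw);y=np.array([np.cos(a),np.sin(a),0]);z=-Z;return np.c_[np.cross(y,z),y,z]
if ok:
    manip.movep([.462,-.291,.24],down(66))
    print(np.round(manip.get_q(),1),manip.get_time_s())
    t=snap('top','t2.png');s=snap('side','s3.png')
    r=lambda im,x,y,w,h,k:cv2.resize(im[y:y+h,x:x+w],None,fx=k,fy=k,interpolation=cv2.INTER_CUBIC)
    cv2.imwrite('pics/c4.png',np.vstack([np.hstack([r(t,200,185,50,50,8),r(t,110,140,200,200,2)]),r(s,300,230,133,66,6)[:190,:800]]))
E
cat >> h.py <<'E'
def down(yaw):
    a=np.radians(yaw);y=np.array([np.cos(a),np.sin(a),0]);z=-Z;return np.c_[np.cross(y,z),y,z]
E
```

```text
0.09 0.02 -44 the arm cannot follow that straight line within its joint ranges
0.09 0 -30
[-38.8  18.1   0.8  72.8   0.  -14.8] 11.7083Traceback (most recent call last):
  File "<stdin>", line 17, in <module>
    return _nx.concatenate(arrs, 0, dtype=dtype, casting=casting)
           ~~~~~~~~~~~~~~~^^^^^^^^^^^^^^^^^^^^^^^^^^^^^^^^^^^^^^^
ValueError: all the input array dimensions except for the concatenation axis must match exactly, but along dimension 1, the array at index 0 has size 800 and the array at index 1 has size 798
```

Run:
```python
from h import *
t=cv2.imread('pics/t2.png');s=cv2.imread('pics/s3.png')
r=lambda im,x,y,w,h,k:cv2.resize(im[y:y+h,x:x+w],None,fx=k,fy=k,interpolation=cv2.INTER_CUBIC)
cv2.imwrite('pics/c4.png',np.hstack([r(t,202,190,40,40,10),np.vstack([r(t,110,140,200,100,2),r(s,290,180,100,50,4)])]))
```

```text
(no output)
```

View pics/c4.png

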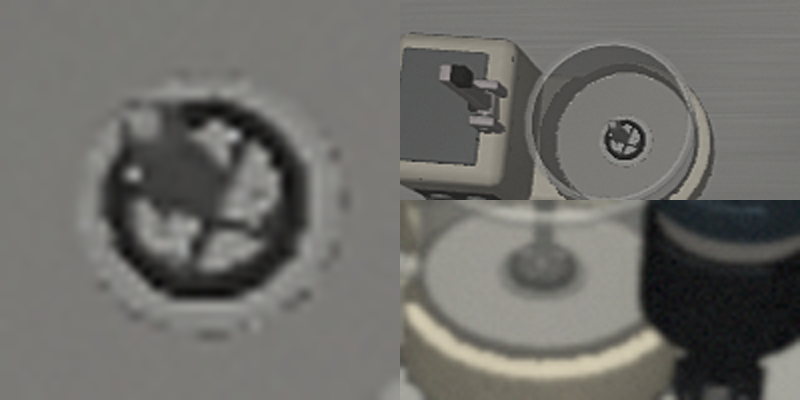

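View pics/s3.png

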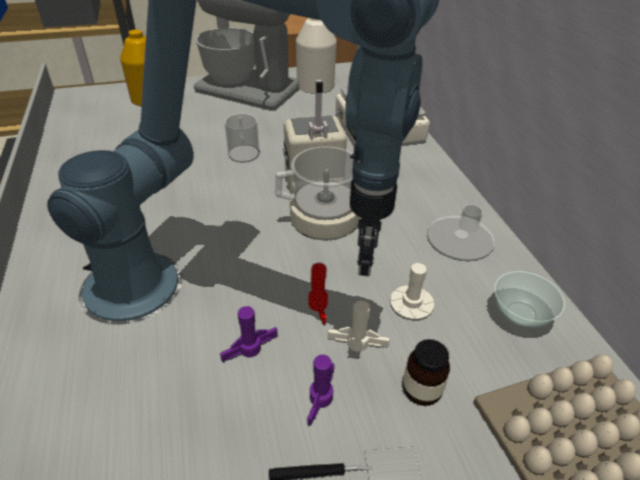

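The clamp stands upright, at side (319,100), and stayed there. The shaft is clear, with its foot at top (222.5,209.7) as before, so the axis estimate holds. The rib angle can't be read clearly, so I will find the mesh by turning under light pressure. Now I grasp the blade.

Run:
```python
from h import *
R=down(66)
print(manip.line_to([.462,-.291,.082],rot=R,v=.15,until_force=10))
manip.command_gripper(0.0)
print('w',manip.get_gripper_width()*85,manip.get_grasp_force(),np.round(manip.get_ft_force(),1))
manip.line_to([.462,-.291,.32],rot=R,v=.25)
manip.movep([.5075,.130,.32],R)
print(manip.get_time_s(),np.round(manip.get_q(),1),np.round(manip.get_tool_pos(),4),manip.get_gripper_width()*85,np.round(manip.get_ft_force(),1))
s=snap('side','s4.png');t=snap('top','t4.png')
r=lambda im,x,y,w,h,k:cv2.resize(im[y:y+h,x:x+w],None,fx=k,fy=k,interpolation=cv2.INTER_CUBIC)
cv2.imwrite('pics/c5.png',np.hstack([r(s,260,80,133,170,3),r(t,140,130,133,170,3)]))
```

```text
False
w 32.34926626146698 59.23942029476166 [-0.5  2.   4.1]
16.2 [ 7.3 15.2  8.7 83.5 -0.  31.4] [0.5077 0.1291 0.3198] 32.734210065465696 [-0.5  0.4 -1.5]
```

View pics/c5.png

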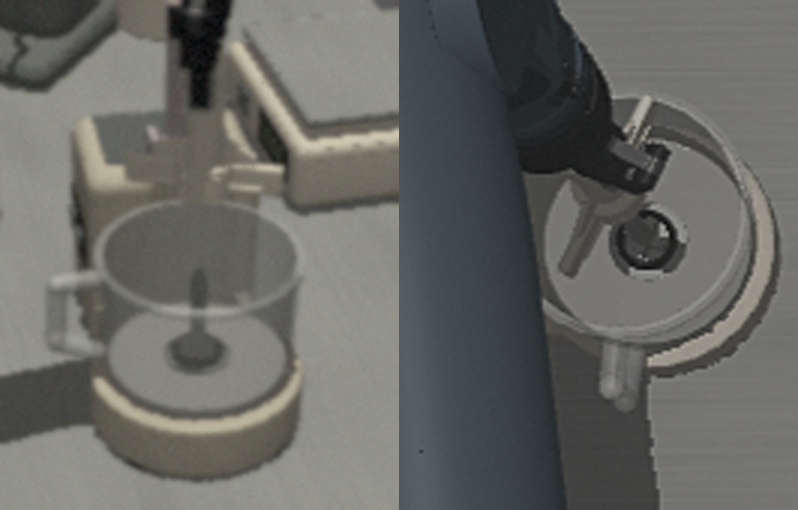

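The blade is held upright over the bowl. In the crop its stem sits over the shaft tip, at about side x = 326. I lower it, expecting TCP z 0.168 on the ribs and 0.154 at home.

Run:
```python
from h import *
R=down(66)
def st(m): print(m,np.round(manip.get_tool_pos(),4),'F',np.round(manip.get_ft_force(),1),'T',np.round(manip.get_torque(),2),round(manip.get_time_s(),2))
print(manip.line_to([.5075,.130,.215],rot=R,v=.08,until_force=8));st('tip')
```

```text
False
tip [0.5079 0.1301 0.2156] F [ 0.   0.  -1.1] T [-0.   -0.01 -0.  ] 17.76
```

The foot is now at 0.134, 24 mm below the tip, with no force: the shaft is in the bore. I continue down to the ribs.

Run:
```python
from h import *
R=down(66)
def st(m): print(m,np.round(manip.get_tool_pos(),4),'F',np.round(manip.get_ft_force(),1),'T',np.round(manip.get_torque(),2),round(manip.get_time_s(),2))
hit=manip.line_to([.5075,.130,.158],rot=R,v=.05,until_force=8);st(hit)
z0=manip.get_tool_pos()[2]
if hit and z0>.163:
    for yaw in [66+s for s in list(range(5,51,5))]:
        manip.line_to([.5075,.130,z0-.003],rot=down(yaw),v=.03);p=manip.get_tool_pos();F=manip.get_ft_force()
        print(yaw,p[2].round(4),np.round(F,1),np.round(manip.get_torque()[2],2),round(manip.get_time_s(),2))
        if F[2]<3 and abs(p[2]-(z0-.003))<.001: print('meshed');break
```

```text
True [0.5079 0.1313 0.1595] F [0.8 1.2 1.9] T [-0.02 -0.05  0.04] 18.8
```

It stopped at z 0.1595. That is below the rib stop and at the seal, so it looks already meshed. I press home.

Run:
```python
from h import *
R=down(66)
for z in(.157,.155,.153,.151,.149):
    hit=manip.line_to([.5075,.130,z],rot=R,v=.03,until_force=25);manip.hold(.2)
    print(z,hit,np.round(manip.get_tool_pos(),4),'F',np.round(manip.get_ft_force(),1),'T',np.round(manip.get_torque(),2),round(manip.get_time_s(),2))
    if hit or manip.get_ft_force()[2]>25: break
s=snap('side','s6.png');t=snap('top','t6.png')
r=lambda im,x,y,w,h,k:cv2.resize(im[y:y+h,x:x+w],None,fx=k,fy=k,interpolation=cv2.INTER_CUBIC)
cv2.imwrite('pics/c6.png',np.hstack([r(s,260,80,133,170,3),r(t,140,130,133,170,3)]))
```

```text
0.157 False [0.5081 0.131  0.1575] F [-0.3  4.8  4.8] T [ 1.   -0.05 -0.03] 19.27
0.155 False [0.5081 0.1311 0.1558] F [-0.2  4.8  6.5] T [0.99 0.06 0.01] 19.72
0.153 False [0.5083 0.1311 0.1543] F [-1.5  5.1  9.3] T [0.89 0.31 0.01] 20.17
0.151 False [0.5084 0.1311 0.154 ] F [-4.9  5.  19.7] T [ 0.67  1.17 -0.05] 20.62
0.149 False [0.5086 0.1311 0.1538] F [-8.5  3.2 31.2] T [ 0.53  1.96 -0.05] 21.07
```

View pics/c6.png

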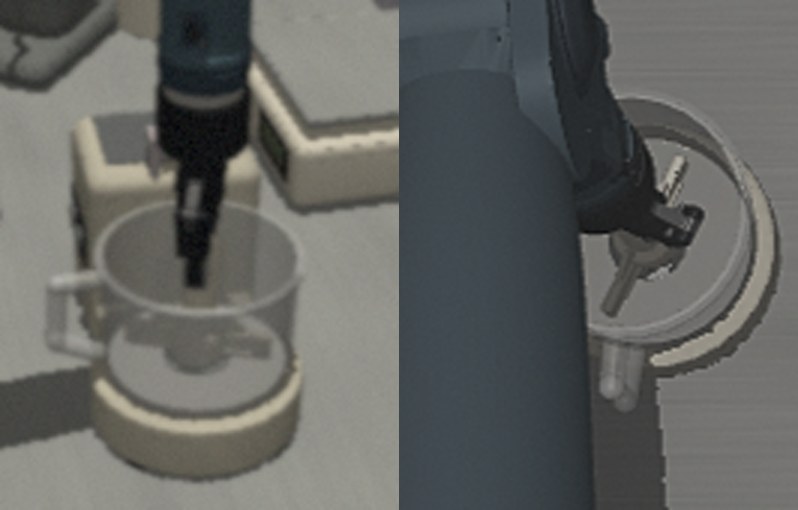

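The seal force rose from 5 to 9 N, followed by a hard stop at TCP z 0.154, which is the home height. The crop shows the blade low in the bowl, skirt on the seal, arms level. I ease the push to about 18 N and hand in.

Run:
```python
from h import *
manip.line_to([.508,.1305,.1512],rot=down(66),v=.03);manip.hold(.5)
print(np.round(manip.get_tool_pos(),4),'F',np.round(manip.get_ft_force(),1),'T',np.round(manip.get_torque(),2),manip.get_grasp_force(),manip.get_time_s())
print(manip.finish_job())
```

```text
[0.5085 0.1311 0.154 ] F [-6.6  4.  20.2] T [0.49 1.27 0.06] 61.079163551330566 21.9167
the job is handed in; nothing more can be done
None
```

I handed the job in at about 22 s with the dough blade on the shaft, meshed and held fully home at about 20 N; the clamp was upright when last seen, before the gripper hid it, and the disc and jar were not touched, but no verdict came back.

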